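Catch cup under the seed mill, then zero the grinding gap and hold it a quarter turn open

ROBOT

A 6-joint arm with a two-finger parallel gripper is mounted at the origin on the work surface. World frame = base frame: x ahead of the robot, y to its left, z up, the work surface at z = 0. Lengths are in m, angles in rad, forces in N, time in s.
With the tool pointing down it reaches from about 0.275 to 0.875 m from the base axis. Payload 12.5 kg.
Tool frame: the origin (TCP) lies at the very end of the fingers, on their centre line; the grasp point (between the pads) lies 19 mm behind it; x points along the fingers, y is the direction in which the jaws open and shut, and the axes are right-handed (so a half turn about x gives the same grasp; the last joint's range is limited). The gripper opens to 85 mm and grips with 20 to 120 N. Pads are 22 mm wide; open, the fingers measure 114 mm over their backs; the gripper's body (76 mm by 85 mm) begins 54 mm behind the grasp point. The pads swing forward as they close: fully open they stand 13 mm farther back than shut.
Start: joints at [1.025, 0.351, 1.652, -0, 1.139, -0.085], TCP at [0.245, 0.493, 0.231] pointing down, gripper open.
Joint ranges: [-2.75, 2.75], [-0.79, 2.1], [0.01, 2.65], [-1.57, 4.71], [0.07, 3.14], [-2.87, 2.87]. Speed limits (rad/s): [2.22, 2.22, 2.79, 3.14, 3.14, 3.14].

INTERFACE

Orientations are given as a 3x3 rotation matrix whose columns are the frame's x, y, z axes.
In Python, from bench import manip gives the robot as it stands. Calls block until the motion is done:
- manip.move_ptp(position, orientation): joint-space move of the TCP to a pose.
- manip.move_l(position, attitude=None, max_speed=0.15): straight line of the TCP; attitude=None keeps the orientation; max_speed is the mean speed in m/s.
- manip.move_j(angles): joint-space move.
- manip.set_gripper(opening, effort=None): opening from 0.0 (shut) to 1.0 (fully open); effort is the grip in N (None keeps the last); returns when the fingers have stopped.
- manip.dwell(seconds).
- manip.inverse_kinematics(position, orientation): joint angles nearest the present ones, or None.
- manip.grab_frame(name): name is "scene" or "top" or "wrist"; returns (picture, depth): 400x640x3 uint8, red, green, blue; 400x640 float32, m along the optical axis (not along the pixel's ray), 0 where there is no reading.
- manip.get_calibration(name): a dict with "camera_matrix" (3x3 intrinsics, pixels), "R" (3x3) and "t" (3): a world point X has camera coordinates R X + t. Camera axes: x right, y down, z forward; pixel columns grow to the right and rows downward; lengths in m; the calibration is good to about 2 mm. A picture is of the moment at which its call begins: read the wrist's pose just before it. get_calibration takes no time and is no camera call; for the wrist camera it gives the pose at the moment of the call.
A pose or a line that the arm cannot do raises manip.Unreachable and nothing moves.
- manip.sign_off(): hands the job in, once; it reports no verdict.
Trained networks look in the newest picture that a camera, given by its name, has taken for a name from the list of things; names that differ only in an ending like _2 or _b are one class to them, and where a whole thing is asked for, a point or a joint stands for the part that bears it (a point fixed in the world has none). Each returns a list of dicts, best first, with "confidence" (0 to 1); they miss things now and then, are a little off and sometimes report something else, mostly with a low value. They report only what shows in the picture. A call takes as long as a camera call. They do not tell look-alikes from the thing itself.
- manip.look_for(camera, name): "at" ([x, y, z] in m, in world coordinates, good to about 4 mm: the middle of the surface that is visible of it).
Readings, each from a call of its own:
- manip.current_time(): time.
- manip.current_qpos(): joint angles.
- manip.current_joint_vel(): joint speeds.
- manip.current_joint_torque(): joint torques, N m.
- manip.current_ee_pos(): TCP position.
- manip.current_tcp_rot(): TCP orientation.
- manip.current_force(): force on the tool from outside, world axes, zero at the start.
- manip.current_ft_torque(): the same for the moment, N m.
- manip.current_grip_width(): opening from 0.0 (shut) to 1.0 (fully open).
Only numpy, scipy, OpenCV 4.12 (cv2) and the standard library are available. Lean on these libraries where they do the work, as an engineer would, in place of code of your own. Each camera call takes 0.05 s, during which the arm holds its last target. There are 200 camera calls.

TASK

Lift the open steel cup out of the blue tub, set it down upright inside the raised ring on the seed mill's foot and let go of it; then turn the wing knob on top of the mill clockwise until it seats, back it off a quarter turn anticlockwise, and finish still gripping the knob there, holding it steady until someone locks it. Leave the other things in the tub and on the bench where they are.

Things in the scene. Friction and masses are not known exactly. Their poses are not given: they have to be found in the camera images.
- tub: fixed open blue plastic tub, 230 (its x) by 210 (its y) by 60 mm high, walls and floor 4 mm; origin at the centre of its underside. It stands on one side of the bench, the mill on the other; which is which varies. The cup, a rubber stopper and a small lidded jar stand in it, in any order, about 100 mm apart.
- cup_center (a point): centre (half-way up) of the loose steel catch cup: straight cylinder 46 mm in diameter, 60 mm tall, open at the top, wall 2 mm, about 90 g; it stands upright in the tub. Its z axis points out of its mouth.
- mill: fixed burr mill; origin under its foot plate, z up. Plate 12 mm thick, x -125 to 115, y -55 to 55 mm. The cup ring is centred at x = -85; the round grey head (diameter 100, top 112 mm above the bench) and its knob at x = +45. An open steel chute (28 mm wide, below 110 mm) slopes from the head to x = -52. Feed funnel at x = +135, radius 30, top 130 mm above the bench.
- ring (a point): centre of the raised steel ring on the mill's foot plate, on the plate's top face (12 mm above the bench); ring inner diameter 58 mm, outer 68 mm, 5 mm high. The cup stands on the plate inside it, so that the cup's centre is then 30 mm above this point.
- knob_grip (a point): on the vertical axis of the mill's wing knob at gripping height, 142 mm above the bench (z up). The wing is an upright black bar 46 mm long (this point's x axis), 12 mm thick (its y), 118 to 152 mm above the bench, on a thin dark disc of 44 mm diameter. Its -x end is the pointer: a small pointed nose low down and a white line on top.
- knob (a joint): angle of the wing knob, rad: 0 = seated (hard stop), negative = backed off anticlockwise seen from above; -1.571 is a quarter turn back. Clockwise seen from above raises it. Starts between -2.6 and -0.9. At 0 the pointer points along the mill's -x, at the ring; the bar's yaw is the mill's yaw minus this angle. Friction about 0.05 N m; it stays where left and does not rise or sink.
- stopper_center (a point): centre of a loose black rubber stopper in the tub, tapered, 36 to 44 mm diameter, 45 mm tall; to be left alone
- jar_center (a point): centre of a loose small glass jar with a brass lid in the tub, 46 mm diameter, 58 mm tall; to be left alone
- dropper: amber dropper bottle, 38 mm diameter, 110 mm tall, loose on the bench; origin under its centre; to be left alone
- seedjar: glass jar with brass lid, 72 mm diameter, 125 mm tall, loose on the bench; origin under its centre; to be left alone
- mortar: white ceramic bowl, 110 mm diameter, 60 mm tall, loose on the bench; origin under its centre; to be left alone
- dish: flat glass dish, 88 mm diameter, 16 mm tall, loose on the bench; origin under its centre; to be left alone
- spatula: spatula 180 mm long lying loose on the bench; to be left alone
There are look-alikes about, which are no part of the job. What is shaped like the part that bears cup_center but green or red is not meant.

How it is judged:
On the way, in this order (a step that is already met when the one before it is completed fails the run):
1. the cup is lifted clear of the tub in the gripper (height (world z) of cup_center above 0.11 m and contact force between the fingers and cup above 0.3 N), for 0.1 s.
2. the cup is set down in the ring, still in the gripper (horizontal distance between cup_center and ring below 0.01 m and z of cup_center in the frame of mill below 0.05 m and angle between cup_center's own z axis and vertical below 0.1 rad and contact force between the fingers and cup above 0.2 N), for 0.03 s.
3. the cup stands in the ring, let go (horizontal distance between cup_center and ring below 0.009 m and z of cup_center in the frame of mill below 0.046 m and angle between cup_center's own z axis and vertical below 0.1 rad and contact force between the fingers and cup below 0.05 N and linear speed of cup below 0.02 m/s), for 0.2 s.
4. the knob is turned clockwise until it seats (value of joint knob above -0.06 rad), for 0.1 s.
At the end, for the whole second after the job is handed in: The cup stands upright (0.1 rad) and untouched on the plate in the ring (centres within 9 mm, at most 4 mm high); the knob, seated (above -0.06 rad) after the cup was placed, is still at -1.571 rad, give or take 0.2, with the fingers gripping it by at least 1 N (horizontal distance between cup_center and ring below 0.009 m and z of cup_center in the frame of mill below 0.046 m and angle between cup_center's own z axis and vertical below 0.1 rad and contact force between each of the arm, the fingers and cup below 0.05 N and value of joint knob between -1.771 and -1.371 rad and velocity of joint knob between -0.05 and 0.05 rad/s and contact force between the fingers and knob above 1 N); the arm keeps its last pose, push and grip.
It fails at once if one of the other things is displaced by more than 30 mm or tipped over (distance of any of stopper_center, jar_center, dropper, seedjar, mortar, dish, spatula from where it was at the start of the episode above 0.03 m or angle between any of stopper_center, jar_center, dropper, seedjar, mortar, dish's own z axis and vertical above 0.5 rad).
It also fails if it takes over 72 s, if anything falls off the work surface, if the arm or the gripper's body presses on something with over 40 N, if the wrist force passes 120 N, or if a joint passes its speed limit or range.

## Working session

There is one attempt and no reset: what is moved stays moved. The work goes in short steps, each a Python script; the robot and the scene stay as the last script left them, time stands still between calls to the robot, and variables do not carry over. Pictures are saved under pics/ and viewed, about 8 in all and at most 12, crops included, and the job is handed in when it is done.

```bash
mkdir -p pics; ls
cat > h.py <<'E'
import numpy as np, cv2
from bench import manip as m
def snap(cam,fn=None):
    c=m.get_calibration(cam); p,d=m.grab_frame(cam)
    if fn: cv2.imwrite('pics/'+fn,cv2.cvtColor(p,cv2.COLOR_RGB2BGR))
    return p,d,c
def cloud(d,c):
    K=np.array(c['camera_matrix']);R=np.array(c['R']);t=np.array(c['t'])
    v,u=np.mgrid[:d.shape[0],:d.shape[1]]
    X=np.stack([(u-K[0,2])/K[0,0]*d,(v-K[1,2])/K[1,1]*d,d],-1)
    W=(X-t)@R
    W[d<=0]=np.nan
    return W
def proj(P,c):
    x=np.array(c['camera_matrix'])@(np.array(c['R'])@np.array(P)+np.array(c['t'])); return x[:2]/x[2]
def down(yaw):  # tool x down, jaw axis y at yaw
    y=np.array([np.cos(yaw),np.sin(yaw),0]);x=np.array([0,0,-1.]);return np.stack([x,y,np.cross(x,y)],1)
E
python3 - <<'E'
from h import *
np.set_printoptions(precision=4,suppress=True)
a=snap('scene','s1.png');b=snap('top','t1.png')
np.savez('f.npz',sd=a[1],td=b[1],tp=b[0],sp=a[0])
for n in ['cup_center','stopper_center','jar_center','tub','mill','ring','knob_grip','knob','dropper','seedjar','mortar','dish','spatula']:
  for cam in ['top','scene']:
    try: print(n,cam,[(np.round(r['at'],3).tolist(),round(r['confidence'],2)) for r in m.look_for(cam,n)[:3]])
    except Exception as e: print(n,cam,repr(e)[:100])
print(m.current_time(),m.current_tcp_rot())
cv2.imwrite('pics/st.png',cv2.cvtColor(np.vstack([a[0][50:350],b[0][50:350]]),cv2.COLOR_RGB2BGR))
E
```

```text
pics
cup_center top [([0.565, 0.019, 0.018], 0.7), ([0.331, -0.177, 0.003], 0.59), ([0.512, -0.144, 0.017], 0.49)]
cup_center scene [([0.564, 0.006, 0.036], 0.86), ([0.334, -0.177, 0.037], 0.8), ([0.505, -0.148, 0.043], 0.63)]
stopper_center top [([0.582, -0.216, 0.051], 0.45)]
stopper_center scene [([0.592, -0.222, 0.048], 0.61), ([0.595, 0.196, 0.031], 0.49), ([0.49, -0.248, 0.054], 0.44)]
jar_center top [([0.48, -0.237, 0.064], 0.6)]
jar_center scene [([0.491, -0.252, 0.057], 0.63)]
tub top [([0.547, -0.209, 0.005], 0.84)]
tub scene [([0.646, -0.46, 0.004], 0.49)]
mill top [([0.556, 0.208, 0.025], 0.63), ([0.59, 0.211, 0.129], 0.36), ([0.586, 0.499, 0.032], 0.21)]
mill scene [([0.595, 0.198, 0.031], 0.66)]
ring top [([0.556, 0.206, 0.025], 0.7)]
ring scene [([0.595, 0.2, 0.033], 0.94)]
knob_grip top [([0.592, 0.208, 0.13], 0.45), ([0.556, 0.21, 0.024], 0.4)]
knob_grip scene []
knob top [([0.591, 0.213, 0.13], 0.71)]
knob scene [([0.598, 0.197, 0.031], 0.67), ([0.603, 0.21, 0.121], 0.62)]
dropper top [([0.446, 0.023, 0.064], 0.53)]
dropper scene [([0.459, 0.016, 0.059], 0.62)]
seedjar top [([0.734, -0.006, 0.122], 0.57)]
seedjar scene [([0.755, -0.033, 0.093], 0.76)]
mortar top [([0.585, 0.502, 0.033], 0.77)]
mortar scene [([0.577, 0.508, 0.043], 0.78), ([0.595, 0.196, 0.031], 0.3)]
dish top [([0.439, -0.446, 0.012], 0.69), ([0.446, 0.023, 0.064], 0.64)]
dish scene [([0.44, -0.456, 0.016], 0.73)]
spatula top [([0.559, 0.206, 0.026], 0.71), ([0.64, -0.456, 0.002], 0.66)]
spatula scene [([0.645, -0.458, 0.003], 0.91)]
1.4 [[-0.      0.4447  0.8957]
 [-0.      0.8957 -0.4447]
 [-1.     -0.0001 -0.    ]]
```

View pics/t1.png

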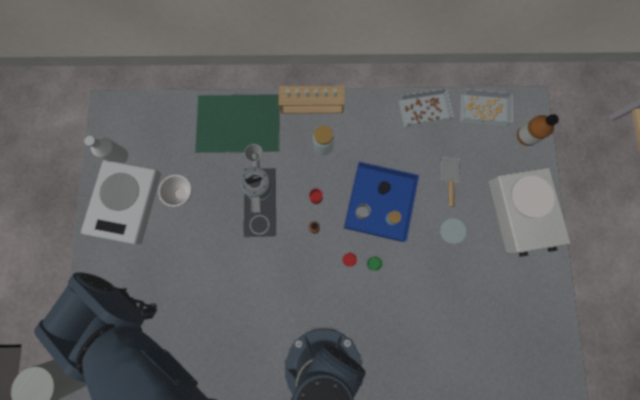

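View pics/s1.png

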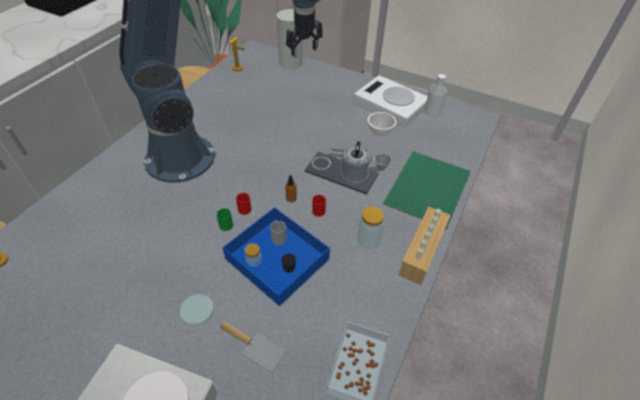

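Top view: the steel cup is in the tub at about (363,212), the jar at (394,217) and the stopper at (384,187). The mill has its ring at (260,224), its head at (256,180) and the funnel at (254,152). The red and green decoys are outside the tub. Next, a closer look with the wrist camera.

Run:
```python
from h import *
np.set_printoptions(precision=4,suppress=True)
c=m.get_calibration('wrist');print(c, m.current_ee_pos())
R=np.array(c['R']);t=np.array(c['t']);print('cam rel tool',m.current_tcp_rot().T@(-R.T@t-np.array(m.current_ee_pos())), 'axis',R[2])
m.move_ptp([0.48,0.2,0.36],down(np.pi/2))
p,d,c=snap('wrist','wm.png');np.savez('wm.npz',p=p,d=d,R=c['R'],t=c['t'],K=c['camera_matrix'])
for n in ['ring','knob','knob_grip']: print(n,m.look_for('wrist',n)[:2])
m.move_ptp([0.48,-0.145,0.33],down(np.pi/2))
p,d,c=snap('wrist','wc.png');np.savez('wc.npz',p=p,d=d,R=c['R'],t=c['t'],K=c['camera_matrix'])
for n in ['cup_center']: print(n,m.look_for('wrist',n)[:2])
print(m.current_time(), m.current_qpos())
a=cv2.imread('pics/wm.png');b=cv2.imread('pics/wc.png')
cv2.imwrite('pics/w2.png',cv2.resize(np.vstack([a,b]),(480,600)))
```

```text
{'camera_matrix': array([[329.5374,   0.    , 320.6205],
       [  0.    , 329.5374, 198.2816],
       [  0.    ,   0.    ,   1.    ]]), 'R': array([[ 0.4456,  0.8952,  0.0001],
       [ 0.8609, -0.4285,  0.2741],
       [ 0.2454, -0.1221, -0.9617]]), 't': array([-0.5502, -0.035 ,  0.3794])} [0.2445 0.4926 0.2313]
cam rel tool [-0.1433  0.0003 -0.0697] axis [ 0.2454 -0.1221 -0.9617]
ring [{'at': [0.556, 0.2188, 0.0785], 'confidence': 0.62}]
knob [{'at': [0.5888, 0.2127, 0.1371], 'confidence': 0.59}]
knob_grip [{'at': [0.5942, 0.2155, 0.137], 'confidence': 0.56}]
cup_center [{'at': [0.3384, -0.0869, 0.0166], 'confidence': 0.87}, {'at': [0.5154, -0.143, 0.0222], 'confidence': 0.83}]
4.4833 [-0.3843  0.1727  1.6385  0.0002  1.3303 -1.9565]
```

View pics/w2.png

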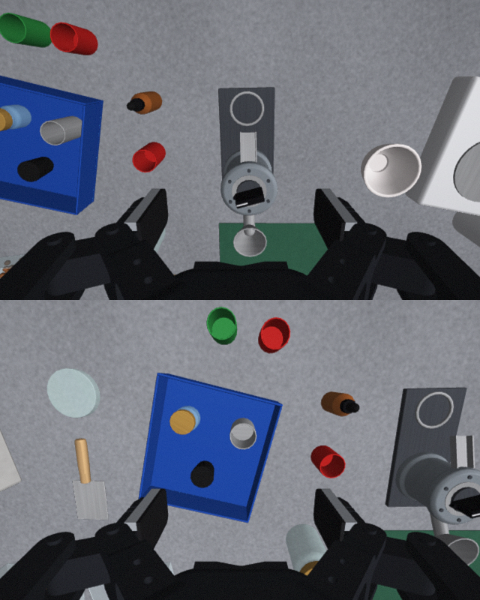

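The upper half shows the mill: ring at full-resolution (328,143), knob at (333,260). The lower half shows the steel cup in the tub at (323,177), with the jar to its left and the stopper below. Next I'll fit the geometry from depth.

```bash
cat >> h.py <<'E'
def load(f):
    z=np.load(f);return z['p'],z['d'],dict(R=z['R'],t=z['t'],camera_matrix=z['K'])
def circ(P,r=None):
    from scipy.optimize import least_squares
    f=(lambda q:np.hypot(*(P-q[:2]).T)-(r or q[2]))
    s=least_squares(f,[*np.median(P,0),r or .03],loss='soft_l1',f_scale=.001);return s.x,np.abs(s.fun).mean()
E
python3 - <<'E'
from h import *
np.set_printoptions(precision=4,suppress=True)
p,d,c=load('wm.npz');W=cloud(d,c);x,y,z=W[...,0],W[...,1],W[...,2]
print('bench z', np.nanmedian(z[20:60,200:280]))
g=p.mean(2)
near=lambda cx,cy,r:np.hypot(x-cx,y-cy)<r
# bar top
b=near(.59,.21,.04)&(z>.135)
P=W[b][:,:2];print('bar n',b.sum(),'z',np.nanpercentile(W[b][:,2],[5,50,95]))
hull=cv2.minAreaRect((P*1000).astype(np.float32));print('rect',hull)
wh=b&(g>140);print('white n',wh.sum(),W[wh].mean(0) if wh.sum() else 0, 'bar mean',P.mean(0))
# head top
h=near(.59,.21,.07)&(abs(z-.112)<.005);Q=W[h];print('head',h.sum(),(Q[:,:2].max(0)+Q[:,:2].min(0))/2,np.ptp(Q[:,:2],axis=0),np.median(Q[:,2]))
# plate
pl=(abs(z-.012)<.004)&near(.52,.21,.15);n=cv2.morphologyEx(pl.astype(np.uint8),cv2.MORPH_OPEN,np.ones((3,3)))
k,l,s,_=cv2.connectedComponentsWithStats(n);i=1+np.argmax(s[1:,4]);print('plate',s[i],cv2.minAreaRect((W[l==i][:,:2]*1000).astype(np.float32)))
# ring bright pixels on plate
K=np.array(c['camera_matrix'])
u=np.mgrid[:400,:640]
roi=np.zeros_like(pl);roi[105:180,285:370]=1
r=roi&(g>np.median(g[roi&pl])+35)&(abs(z-.014)<.006);Q=W[r];print('ring z',np.median(Q[:,2]),r.sum(),circ(Q[:,:2]))
p,d,c=load('wc.npz');W=cloud(d,c);x,y,z=W[...,0],W[...,1],W[...,2]
r=near(.512,-.145,.04)&(abs(z-.064)<.004);Q=W[r];print('cup rim',r.sum(),np.median(Q[:,2]),circ(Q[:,:2]))
for nm,cx,cy,zz in [('jar',.48,-.24,.062),('stop',.585,-.217,.049)]:
  r=near(cx,cy,.04)&(abs(z-zz)<.004);Q=W[r][:,:2];print(nm,r.sum(),(Q.max(0)+Q.min(0))/2,np.ptp(Q,axis=0))
# crops
a=cv2.imread('pics/wm.png')[200:310,270:400];cv2.imwrite('pics/k.png',cv2.resize(a,None,fx=4,fy=4))
E
```

```text
bench z 0.0007075589815353153
bar n 579 z [0.137  0.1519 0.1537]
rect ((596.7343139648438, 215.15093994140625), (12.662361145019531, 45.668270111083984), 16.362346649169922)
white n 22 [0.6002 0.2035 0.1536] bar mean [0.5944 0.2148]
head 3056 [0.5971 0.2151] [0.0996 0.0985] 0.11262466009306327
plate [ 291  117   76  112 4346] ((513.98388671875, 213.40997314453125), (173.27210998535156, 110.33134460449219), 0.9364968538284302)
ring z 0.017510392260801422 446 (array([0.4669, 0.2132, 0.0313]), np.float64(0.0017242521557293018))
cup rim 211 0.06447968617796661 (array([ 0.5051, -0.1402,  0.0217]), np.float64(0.0005421919543138826))
jar 851 [ 0.4823 -0.2429] [0.0411 0.0411]
stop 724 [ 0.5858 -0.2154] [0.0429 0.0419]
```

View pics/k.png

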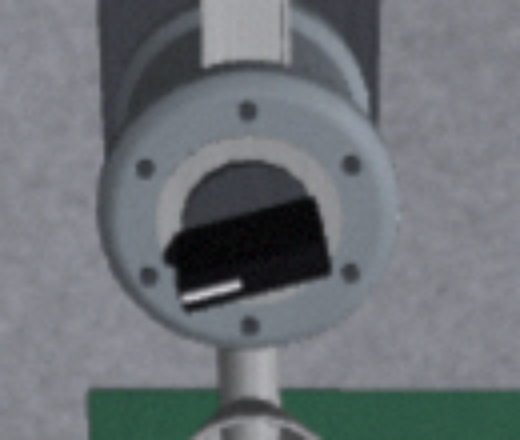

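Measured values agree with the given sizes:

| Item | Value | Check |
|---|---|---|
| Ring centre | (0.467, 0.213) | – |
| Head centre | (0.597, 0.215) | 130 mm from the ring, as specified |
| Mill yaw | about 0.9° | – |
| Bar yaw | about 106.5° (white line towards -y) | knob ≈ -1.84 rad, within its start range |
| Cup centre | (0.505, -0.140) | rim at z = 0.064, as expected |

I'll grasp the cup with the jaws on the tub diagonal.

Run:
```python
from h import *
np.set_printoptions(precision=4,suppress=True)
# chute profile from saved cloud
p,d,c=load('wm.npz');W=cloud(d,c).reshape(-1,3)
for xx in np.arange(.48,.56,.01):
    s=(abs(W[:,0]-xx)<.004)&(abs(W[:,1]-.214)<.013);print(round(xx,3),np.nanmax(W[s,2]) if s.any() else None,end=' | ')
R=down(-np.pi/4)
m.set_gripper(0.85,40)
m.move_ptp([.505,-.140,.12],R)
m.move_l([.505,-.140,.021],max_speed=.08)
m.set_gripper(0.0,40)
print('\n',m.current_grip_width(),m.current_ee_pos(),m.current_force())
m.move_l([.505,-.140,.25])
print(m.current_grip_width(),m.current_force(),m.current_time())
p,d,c=snap('wrist','lift.png')
```

```text
0.48 0.0148629502901679 | 0.49 0.019310283083431513 | 0.5 0.09234765048098649 | 0.51 0.0935456094431969 | 0.52 0.09735151001465371 | 0.53 0.10079767438702487 | 0.54 0.10234224816810474 | 0.55 0.11349252937670937 | 0.56 0.1155518364184881 | 
 0.5356078627863696 [ 0.5052 -0.1401  0.0215] [-1.4156 -0.0431  5.4352]
0.5336004242049179 [-0.1619 -0.8574 -1.0311] 10.2417
```

View pics/lift.png

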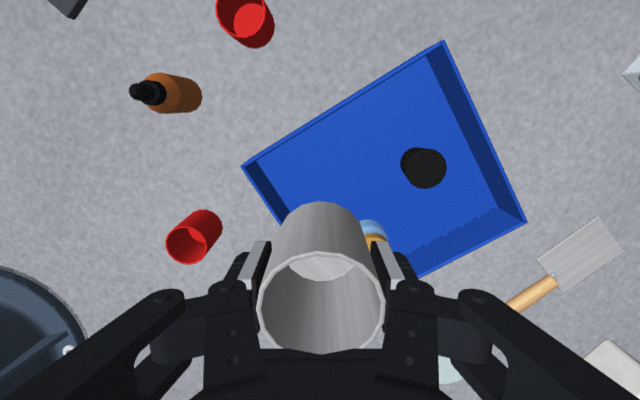

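The cup is held upright between the pads, 45.5 mm apart. The tub's other contents haven't moved. I'll check the cup's offset in the hand, then place it.

Run:
```python
from h import *
np.set_printoptions(precision=4,suppress=True)
R=down(np.pi/2)
m.move_ptp([.466,.2132,.25],R)
p,d,c=snap('wrist','pre.png');W=cloud(d,c);e=m.current_ee_pos()
x,y,z=W[...,0],W[...,1],W[...,2]
r=(np.hypot(x-e[0],y-e[1])<.035)&(p.min(2)>90)&(z>e[2]+.02)
Q=W[r];zt=np.nanpercentile(Q[:,2],98);print('rim z-TCP',zt-e[2]);Q=Q[abs(Q[:,2]-zt)<.004]
cc=circ(Q[:,:2]);print('cup-TCP',cc[0][:2]-e[:2],cc[0][2],cc[1],len(Q))
off=cc[0][:2]-e[:2] if cc[1]<.0015 and np.hypot(*(cc[0][:2]-e[:2]))<.004 else np.zeros(2)
t=np.array([.466,.2132])-off; print(t)
m.move_l([*t,.06])
f0=m.current_force()
m.move_l([*t,.033],max_speed=.04)
zz=.033
while zz>.0265:
    zz-=.001; m.move_l([*t,zz],max_speed=.02)
    df=m.current_force()-f0; print(round(zz,4),df)
    if df[2]>3: break
m.dwell(.3)
print(m.current_ee_pos(),m.current_force(),m.current_time())
```

```text
rim z-TCP 0.04385377871632837
cup-TCP [-0.0006  0.0006] 0.0217401615962595 0.0009044168091130201 1934
[0.4666 0.2126]
0.032 [-0.4041 -0.144   0.7165]
0.031 [-0.038   0.3816 -0.2767]
0.03 [-0.7997  0.1754  0.7145]
0.029 [-3.5814 -1.8169  9.1012]
[0.4667 0.2126 0.0295] [-1.5785 -0.9222  8.4418] 15.35
```

The cup touched down at TCP z = 0.0295, as predicted for the plate. Next: release, retreat and check.

Run:
```python
from h import *
np.set_printoptions(precision=4,suppress=True)
m.set_gripper(0.8); m.dwell(.2)
e=m.current_ee_pos(); m.move_l([e[0],e[1],.15],max_speed=.1)
m.move_l([.45,.2132,.36],max_speed=.25)
p,d,c=snap('wrist','placed.png');W=cloud(d,c);x,y,z=W[...,0],W[...,1],W[...,2]
r=(np.hypot(x-.467,y-.213)<.035)&(abs(z-.072)<.004);Q=W[r];print('cup rim',len(Q),np.median(Q[:,2]),circ(Q[:,:2]))
b=(np.hypot(x-.597,y-.215)<.04)&(z>.145)
print('bar',cv2.minAreaRect((W[b][:,:2]*1000).astype(np.float32)))
h=(np.hypot(x-.597,y-.215)<.07)&(abs(z-.112)<.005);Q=W[h];print('head',(Q[:,:2].max(0)+Q[:,:2].min(0))/2)
print(m.current_time())
```

```text
cup rim 189 0.0722695059844436 (array([0.4666, 0.2127, 0.0217]), np.float64(0.0005499651296891722))
bar ((596.6834716796875, 215.212158203125), (13.094905853271484, 45.4551887512207), 17.505605697631836)
head [0.607 0.215]
18.3
```

View pics/placed.png

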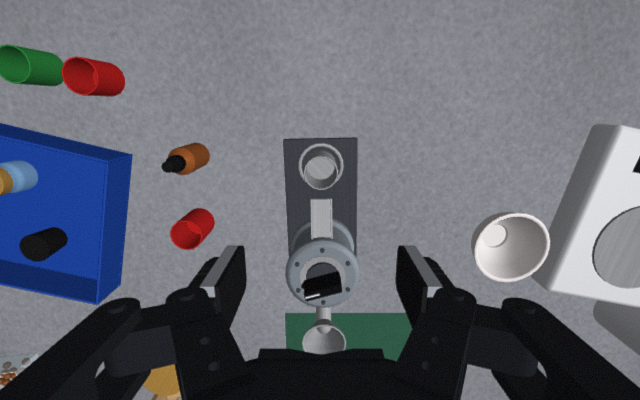

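The cup stands in the ring: rim at z = 0.072, centred within 1 mm. Now the knob.

Run:
```python
from h import *
np.set_printoptions(precision=4,suppress=True)
c0=[.597,.2151]
m.set_gripper(0.5)
m.move_ptp([*c0,.22],down(np.deg2rad(17)))
m.move_l([*c0,.123],max_speed=.1)
m.set_gripper(0.0,60)
print('grip',m.current_grip_width(),m.current_ee_pos(),m.current_force(),m.current_ft_torque())
q=np.array(m.current_qpos());print(q)
yaw=q[0]-q[5]
def rot(dq):
    q[5]+=dq; m.move_j(q.tolist()); return m.current_ft_torque()
tgt=1.84-.2
for i in range(2): rot(tgt/2); print(m.current_qpos()[5],m.current_ft_torque(),m.current_force())
n=0
while n<14:
    n+=1; T=rot(.03); a=m.current_qpos(); print(round(q[5],4),'act',round(a[5],4),'knob est',round(0.015-(a[0]-a[5]+np.pi/2),4),T,m.current_grip_width())
    if abs(T[2])>.8: break
m.dwell(.2)
print(m.current_qpos(),m.current_ft_torque(),m.current_force(),m.current_time())
```

```text
grip 0.12835772185526326 [0.5971 0.2151 0.1236] [-2.855  -1.5878  5.631 ] [-0.1545  0.4046  0.0686]
[ 0.2725  0.6203  1.5095 -0.0001  1.0113 -0.0243]
0.7933280168578608 [-0.124   0.0678 -0.0735] [-0.5595 -0.311   2.1663]
1.612773179845172 [-0.1745  0.1008 -0.016 ] [-0.7864 -0.9463  0.2558]
1.6457 act 1.644 knob est -0.1843 [-0.1831  0.072  -0.0546] 0.12719363331513603
1.6757 act 1.6743 knob est -0.1539 [-0.241   0.052  -0.0851] 0.12782613578405172
1.7057 act 1.7045 knob est -0.1238 [-0.2888  0.0875 -0.0757] 0.12846331739967787
1.7357 act 1.7345 knob est -0.0937 [-0.3506  0.0893 -0.0444] 0.12898251846332445
1.7657 act 1.7646 knob est -0.0637 [-0.3602  0.0686 -0.0729] 0.12933231075782387
1.7957 act 1.7946 knob est -0.0337 [-0.3798 -0.0166 -0.0398] 0.13092523838593462
1.8257 act 1.8244 knob est -0.004 [-0.4016 -0.0329  0.1444] 0.13162825321951444
1.8557 act 1.8535 knob est 0.025 [-0.4469  0.0549  1.2506] 0.12526440335227265
[ 0.2725  0.6203  1.5095 -0.0004  1.0113  1.8546] [-0.4289  0.0751  1.3754] [-0.0166 -2.6262  1.8894] 25.0583
```

The stop engaged at q6 ≈ 1.825, with torque rising to 1.4 N m and a knob estimate of about 0, so the knob is seated. I'll back off 1.571 and check from the images.

Run:
```python
from h import *
np.set_printoptions(precision=4,suppress=True)
q=np.array(m.current_qpos());
for v in (1.3,.8,.252): q[5]=v; m.move_j(q.tolist())
m.dwell(.5)
a=np.array(m.current_qpos());print('knob est',.015-(a[0]-a[5]+np.pi/2),m.current_grip_width(),m.current_ft_torque(),m.current_force(),m.current_ee_pos(),m.current_joint_vel(),m.current_time())
p,d,c=snap('scene','fs.png');p2,d2,c2=snap('wrist');p3,d3,c3=snap('top')
W=cloud(d3,c3);r=(np.hypot(W[...,0]-.467,W[...,1]-.213)<.035)&(abs(W[...,2]-.072)<.006);print('top cup',r.sum(),W[r].mean(0) if r.any() else 0)
W=cloud(d2,c2);r=(np.hypot(W[...,0]-.467,W[...,1]-.213)<.035)&(abs(W[...,2]-.072)<.004);print('wrist cup',r.sum(),W[r].mean(0) if r.any() else 0)
for n in ['stopper_center','jar_center','dropper','seedjar']:
    print(n,[np.round(k['at'],3) for k in m.look_for('top',n)[:1]])
A=cv2.resize(p[110:310,200:430],(460,400));B=cv2.resize(p2,(460,288))[:200]
cv2.imwrite('pics/fin.png',cv2.cvtColor(np.vstack([A,cv2.resize(p3[130:260,220:440],(460,200))]),cv2.COLOR_RGB2BGR))
```

```text
knob est -1.5759339440703541 0.12833482652185413 [-0.1066  0.2101 -0.063 ] [-1.4976  0.4909  1.8486] [0.5971 0.2151 0.1236] [-0.0008  0.0006  0.0002  0.0013 -0.0009 -0.0017] 27.2833
top cup 0 0
wrist cup 1267 [0.4658 0.2133 0.0714]
stopper_center [array([ 0.544, -0.204,  0.005])]
jar_center [array([ 0.481, -0.234,  0.061])]
dropper [array([0.451, 0.022, 0.067])]
seedjar [array([ 0.733, -0.007,  0.12 ])]
```

View pics/fin.png

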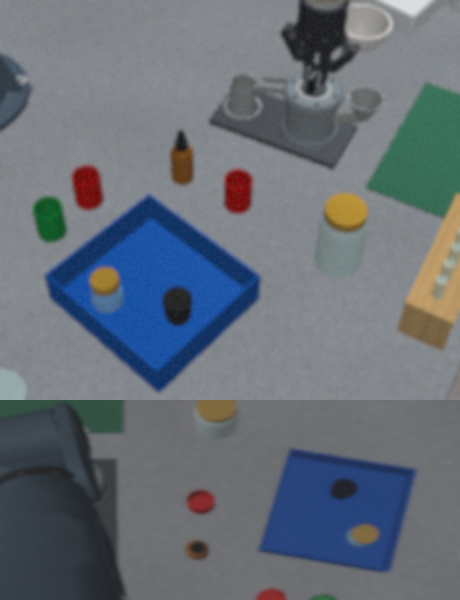

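The scene view shows the cup upright in the ring, the gripper on the knob and everything else in place. Handing in.

```bash
python3 -c "
from h import *
print(m.current_grip_width(),m.sign_off())"
```

```text
the job is handed in; nothing more can be done
0.12596528195372847 None
```

I set the cup in the ring and let go of it. I then turned the knob clockwise until it seated, backed it off a quarter turn, and handed the job in at about 27 s, still gripping the knob. No verdict was reported.

**Last checks**
- **Cup:** after release, the rim fit put it about 1 mm from the ring centre, with the rim at 0.072 m as expected. It still looked upright in the final scene view.
- **Seating:** the torque rose to 1.4 N m with the knob at about 0 rad, so it reached the stop.
- **Final knob angle:** about -1.576 rad, worked out from the wrist joint angle rather than measured on the knob. The gripper was closed on the bar (opening 0.128, about 11 mm) and the arm was still.
- **Other things:** the jar, dropper and seed jar were found where they had been. I did not re-measure the mortar, dish or spatula.

**Checks that failed or disagreed**
- **Top camera:** the arm hid the cup in the last top picture, so that check gave no reading.
- **Wrist camera:** the last cup reading, (0.466, 0.213), was a simple average of points rather than a rim fit.
- **Stopper:** the network's last report for it was a point on the tub floor, which I took as a false detection. Both final pictures show the stopper in its place.
- **Mill head:** one later estimate of its centre was 10 mm off in x, probably because the head was partly hidden. I used the earlier value, which the bar's centre confirmed.

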